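# Put an adapter away under a flush sliding lid

### The arm

A 6-joint arm with a two-finger parallel gripper is mounted at the origin on a cart in front of the work surface, level with it; the furniture and walls round the work are solid. World frame = base frame: x ahead of the robot, y to its left, z up, the work surface at z = 0. Lengths are in m, angles in rad, forces in N, time in s.
With the tool pointing down it reaches from about 0.35 to 0.975 m from the base axis. Payload 4.9 kg.
Tool frame: the origin (TCP) lies on the mounting face of the last link; the fingertips stand 173 mm ahead of it and the grasp point (between the pads) lies 155 mm ahead of it; x points along the fingers, z is the direction in which the jaws open and shut, and the axes are right-handed (so a half turn about x gives the same grasp; the last joint's range is limited). The gripper opens to 85 mm and grips with 20 to 120 N. Pads are 22 mm wide; open, the fingers measure 114 mm over their backs; the gripper's body (76 mm by 85 mm) begins 54 mm behind the grasp point. The pads swing forward as they close: fully open they stand 13 mm farther back than shut.
Start: joints at [-1.231, 0.053, 1.613, -0, 1.476, -0.119], TCP at [0.277, -0.56, 0.405] pointing down, gripper open.
Joint ranges: [-3.01, 3.01], [-1.01, 2.22], [0.06, 2.58], [-1.02, 4.17], [0.09, 2.62], [-3.14, 3.14]. Speed limits (rad/s): [2.57, 2.57, 3.14, 3.14, 3.14, 3.14].

### API

Orientations are given as a rotation vector (axis times angle).
In Python, from station import get_obs, get_image, get_calibration, finish_job, look_for, masks_of, tip_of gives the robot as it stands.
- The arm moves only by the tool carry_out, never from a script. Its argument "increments" is a list of rows, each a list of 3 entries, a list of its own where there are three numbers: the turn, a rotation vector about the world's x, y, z in units of 0.1 rad (1.0 is 0.1 rad), then the shift along the world's x, y, z in units of 20 mm (1.0 is 20 mm), then the opening, from 0 (shut) to 1 (fully open). A call has 1 to 8 rows; each row shifts and turns the pose as measured when the row begins; what a row does not reach is not made up. A row lasts 1/10 s, in which the tool goes at most 50 mm and 8.59 degrees, less where a joint would pass 70% of its speed; a pose out of reach is approached as far as the arm can. A call with a number of a shift or a turn outside -1 to 1 is refused whole. A call with a gripper value outside its range is refused whole. The fingers move at their own pace and stop on an object; "squeeze" is the grip in N (left out, the last holds). Time passes only in rows, so rows that do not move let the fingers close. It gives the time, the measured TCP pose, the force and the opening at its end, in the units of the state.
- get_obs(): the state, without advancing time (a new reading comes with each control period).
- get_image(name): name is "scene" or "top" or "wrist"; returns (picture, depth): 420x560x3 uint8, blue, green, red; 420x560 float32, m along the optical axis (not along the pixel's ray), 0 where there is no reading.
- get_calibration(name): a dict with "fx", "fy", "cx", "cy" (pixels), "k1" (the pictures are not rectified: a ray, as slopes to the right and down, at radius r is drawn at 1 + k1 r^2 times it, then the intrinsics apply), "position" and "orientation" of the camera in the world. Camera axes: x right, y down, z forward; pixel columns grow to the right and rows downward; lengths in m; the calibration is good to about 2 mm. A picture is of the moment at which its call begins: read the wrist's pose just before it. get_calibration takes no time and is no camera call; for the wrist camera it gives the pose at the moment of the call.
- finish_job(): hands the job in, once; it reports no verdict.
Trained networks look in the newest picture that a camera, given by its name, has taken for a name from the list of things; names that differ only in an ending like _2 or _b are one class to them, and where a whole thing is asked for, a point or a joint stands for the part that bears it (a point fixed in the world has none). Each returns a list of dicts, best first, with "p" (0 to 1); they miss things now and then, are a little off and sometimes report something else, mostly with a low value. They report only what shows in the picture. A call takes as long as a camera call. They do not tell look-alikes from the thing itself.
- look_for(camera, query): "centre" ([column, row] in pixels, amid what is visible of it).
- masks_of(camera, query): "region" (420x560 bool, what is visible of it) and "centre" ([column, row] in pixels, amid what is visible of it).
- tip_of(camera, query): "centre" ([column, row] in pixels: a listed point, or the origin of a listed thing).
The state is a dict: "t": time; "q": joint angles; "dq": joint speeds; "effort": joint torques, N m; "tool_pos": TCP position; "tool_rot": TCP orientation; "contact_force": force on the tool from outside, world axes, zero at the start; "wrist_torque": the same for the moment, N m; "opening": finger opening in m.
Only numpy, scipy, OpenCV 4.12 (cv2) and the standard library are available. Lean on these libraries where they do the work, as an engineer would, in place of code of your own. Each camera call takes 0.05 s, during which the arm holds its last target.

### The job

Slide the flush lid of the parts box all the way open by pressing a fingertip down on it, put the pyramid adapter into the bay this uncovers, and slide the lid all the way shut over it in the same manner. The lid is thin: press only hard enough to carry it along, never with more than 25 newtons. Leave the thread spool and the tube clamp where they stand.

Things in the scene. Friction and masses are not known exactly. Their poses are not given: they have to be found in the camera images.
- parts_box: Plywood parts box fixed to the bench, 130 (its x) x 290 (its y) x 65 mm high; origin at the centre of its underside, z up. Floor 6 mm thick. Inside 110 x 270 mm; a divider 30 mm high and 6 mm thick at y = 0 makes bay A (-y) and bay B (+y). Aluminium strips round the rim leave a top opening x -47 to 47, y -120 to 120 mm; under them runs one black ribbed lid that covers either bay.
- lid (a joint): Travel of the lid along the box's +y, m. 0: fully shut over bay A. 0.125: fully open, over bay B. Lid: flat rubber-faced plate 108 (x) x 145 (y) x 5 mm, no handle, ends always hidden under the end strips when fully open or shut; its centre is at box x 0, y -62.5 mm + travel. It takes about 6.5 N along y to slide it; it stays where it is left.
- opening (a point): Centre of the box's top opening, on the box's axis at the level of the rim strips' top (65 mm above the box's underside); axes as the box. The lid's top face is level and lies 8 to 20 mm below this point: the depth differs from case to case and is not measured, and the worn runners let it change by up to 3 mm over the travel.
- lid_seat (a point): Point on the box's axis 51 mm above its underside: about the middle of the heights the lid's top may have (6 mm up or down). The lid lies on a springy seat: it sinks 1 mm for each 7 N pressed on it, at most 5.5 mm, and rises again. Friction of its face on a fingertip is at least 0.85: a press of 10 to 16 N carries it, under 8 N may slip; over 25 N in all is too much.
- bay_a (a point): Centre of bay A's inner floor (6 mm above the box's underside); axes as the box. Bay A is 110 mm in x and 132 mm in y; with the lid fully open it can be entered from above over 94 mm in x and 110 mm in y, this middle lying at this point's y + 4 mm.
- adapter_center (a point): Centre (13 mm above its underside) of the loose pyramid adapter, a metal prosthesis part standing on the bench: square base 50 x 50 x 6 mm, round dome on it up to 14 mm, then a square boss 16 x 16 mm, its sides parallel to the base's, up to the top at 26 mm. Axes x and y along the sides, z up. About 0.12 kg.
- thread_spool: Bystander: upright spool of black thread, 42 mm diameter, 50 mm high, origin at the centre of its underside.
- tube_clamp: Bystander: metal tube clamp ring, 42 x 52 x 34 mm, origin at the centre of its underside.
There are look-alikes about, which are no part of the job. What is shaped like the part that bears adapter_center but black, green or turquoise is not meant.

How it is judged:
By the outcome, as a careful person would: the job done as asked, in the order asked, and still so for the second after the job is handed in, with the robot touching nothing.
It also fails if it takes over 72 s, if anything falls off the work surface, if the arm or the gripper's body presses on something with over 40 N, if the wrist force passes 120 N, or if a joint passes its speed limit or range.

## Working session

There is one attempt and no reset: what is moved stays moved. The work goes in short steps, Python scripts to look and compute and a tool call to move; the robot and the scene stay as the last step left them, time stands still between calls to the robot, and variables do not carry over. Pictures are saved under pics/ and viewed, and the job is handed in when it is done.

Besides the shell and the picture viewer there is one more tool, called as a command line: name --argument value ..., lists and objects as JSON in quotes. carry_out: Moves the arm, as the interface text tells. Shifts and turns lie within -1 to 1; 1 stands for 20 mm of shift or 0.1 rad of turn. Its arguments: {"type":"object","properties":{"increments":{"type":"array","items":{"type":"array"}},"squeeze":{"type":"number"}},"required":["increments"]}

```bash
ls; mkdir -p pics
python3 - <<'E'
from station import *
import cv2
print(get_obs())
for n in ["scene","top","wrist"]:
    im,d=get_image(n); cv2.imwrite(f"pics/{n}0.png",im); print(n,get_calibration(n))
E
```

```text
pics
{'t': 0.0, 'q': array([-1.23102255e+00,  5.33594764e-02,  1.61429956e+00,  3.88840234e-05,
        1.47603025e+00, -1.18974888e-01]), 'dq': array([ 4.97502696e-05, -4.29710739e-05, -3.25560785e-04,  1.57571072e-03,
       -2.18511382e-03,  1.05561882e-03]), 'effort': array([-6.62295806e-04, -3.93677294e+01, -3.70177567e+01, -1.57282907e-04,
        7.17664356e-03,  7.53008749e-06]), 'tool_pos': array([ 0.27669329, -0.56011197,  0.40345772]), 'tool_rot': array([ 0.866308  ,  1.39361672, -0.86411078]), 'contact_force': array([ 0.6380354 ,  0.05435476, -0.179322  ]), 'wrist_torque': array([-0.01923902,  0.0082253 ,  0.05651714]), 'opening': 0.08521960303966344}
scene {'fx': 533.6752911330632, 'fy': 533.6752911330632, 'cx': 287.9435374386721, 'cy': 206.7833261473543, 'k1': -0.1834474144344406, 'position': array([-0.42787763,  0.68655069,  1.02125912]), 'orientation': array([-1.20862144,  2.20680941, -1.08203426])}
top {'fx': 541.3765590835391, 'fy': 541.3765590835391, 'cx': 263.1896789717973, 'cy': 203.99846039648946, 'k1': 0.0008638679877340946, 'position': array([0.29514154, 0.01719183, 1.3551892 ]), 'orientation': array([-2.12801868,  2.09970911, -0.18852267])}
wrist {'fx': 304.01274566616854, 'fy': 304.01274566616854, 'cx': 277.31308281194373, 'cy': 207.61752983967608, 'k1': 0.007540535877030741, 'position': array([ 0.34461129, -0.52672628,  0.3726904 ]), 'orientation': array([ 2.44333345, -1.51629401, -0.2357588 ])}
```

View pics/scene0.png

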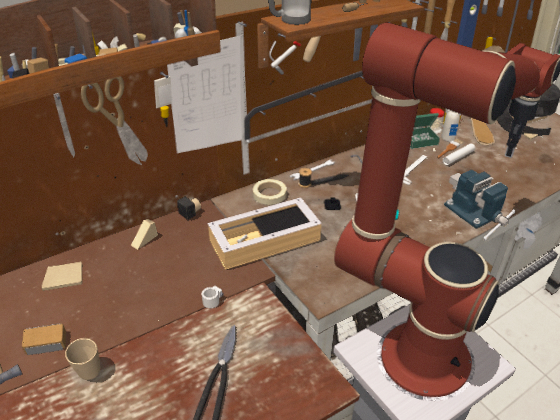

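View pics/top0.png

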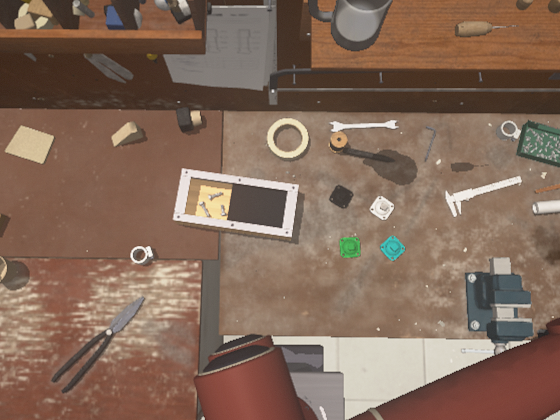

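```bash
cat > h.py <<'E'
from station import *
import numpy as np, cv2
from scipy.spatial.transform import Rotation as R
def ray(c,px):
    K=np.array([[c['fx'],0,c['cx']],[0,c['fy'],c['cy']],[0,0,1]])
    p=cv2.undistortPoints(np.array(px,float).reshape(-1,1,2),K,np.array([c['k1'],0,0,0,0.]))[:,0]
    return np.c_[p,np.ones(len(p))]@R.from_rotvec(c['orientation']).as_matrix().T
def at_z(c,px,z):
    r=ray(c,px); return c['position']+r*((z-c['position'][2])/r[:,2:])
def proj(c,P):
    K=np.array([[c['fx'],0,c['cx']],[0,c['fy'],c['cy']],[0,0,1]])
    Rm=R.from_rotvec(c['orientation']).as_matrix().T
    return cv2.projectPoints(np.array(P,float).reshape(-1,1,3),cv2.Rodrigues(Rm)[0],-Rm@c['position'],K,np.array([c['k1'],0,0,0,0.]))[0][:,0]
def cloud(c,d):
    v,u=np.mgrid[:420,:560]; r=ray(c,np.c_[u.ravel(),v.ravel()])
    return (c['position']+r*d.ravel()[:,None]).reshape(420,560,3)
E
python3 - <<'E'
from h import *
for cam in ["top","scene"]:
    im,d=get_image(cam); c=get_calibration(cam); P=cloud(c,d); np.savez(f"{cam}.npz",im=im,d=d,P=P)
    for q in ["adapter_center","opening","lid_seat","bay_a","parts_box","thread_spool","tube_clamp"]:
        for o in tip_of(cam,q)[:4]:
            u,v=map(int,np.round(o["centre"])); print(cam,q,round(o["p"],2),u,v,P[v,u].round(3) if 0<=v<420 and 0<=u<560 else None)
E
```

```text
top adapter_center 0.95 381 209 [ 0.546 -0.257  0.017]
top adapter_center 0.81 342 189 [ 0.598 -0.161  0.011]
top adapter_center 0.77 347 246 [ 0.453 -0.171  0.011]
top adapter_center 0.64 393 249 [ 0.445 -0.282  0.024]
top opening 0.82 234 199 [0.561 0.11  0.051]
top lid_seat 0.89 237 205 [0.546 0.102 0.048]
top parts_box 0.97 238 207 [0.541 0.1   0.051]
top thread_spool 0.86 340 145 [ 0.702 -0.152  0.049]
top tube_clamp 0.68 144 258 [0.417 0.335 0.003]
scene adapter_center 0.66 331 203 [ 0.576 -0.149  0.012]
scene adapter_center 0.37 392 211 [0.14  0.055 0.365]
scene opening 0.95 264 223 [0.566 0.097 0.049]
scene lid_seat 0.76 267 226 [0.551 0.097 0.048]
scene bay_a 0.42 263 239 [0.494 0.144 0.065]
scene bay_a 0.42 306 185 [ 0.698 -0.14   0.009]
scene parts_box 0.89 263 240 [0.493 0.144 0.061]
scene thread_spool 0.51 304 187 [ 0.703 -0.136 -0.001]
scene tube_clamp 0.93 212 299 [0.404 0.346 0.029]
```

Run:
```python
from h import *
z=np.load("top.npz"); P=z["P"]; im=z["im"]; c=get_calibration("top")
v,u=np.mgrid[:420,:560]
roi=(u>165)&(u<310)&(v>160)&(v<245)
m=roi&(P[...,2]>0.057)&(P[...,2]<0.075)
print(m.sum(),np.median(P[m][:,2]))
pts=P[m][:,:2]
rc=cv2.minAreaRect((pts*1000).astype(np.float32)); print(rc)
# image-based: white rim
w=roi&(im.min(2)>150)
ys,xs=np.nonzero(w); Q=at_z(c,np.c_[xs,ys],0.065)[:,:2]
mw=cv2.morphologyEx(w.astype(np.uint8),cv2.MORPH_OPEN,np.ones((3,3)))
ys,xs=np.nonzero(mw); Q=at_z(c,np.c_[xs,ys],0.065)[:,:2]
print(cv2.minAreaRect((Q*1000).astype(np.float32)))
dark=roi&(im.max(2)<60); ys,xs=np.nonzero(cv2.morphologyEx(dark.astype(np.uint8),cv2.MORPH_OPEN,np.ones((5,5))))
print("lid z",np.median(P[ys,xs,2]),np.percentile(P[ys,xs,2],[10,90]),P[ys,xs].mean(0))
# adapter
q=P[190:230,365:400]; mm=(q[...,2]>0.004)
pp=im[190:230,365:400][mm]
print(mm.sum(), cv2.minAreaRect((q[mm][:,:2]*1000).astype(np.float32)), q[mm][:,2].max())
cv2.imwrite("pics/ad.png",cv2.resize(im[180:270,320:415],None,fx=6,fy=6,interpolation=cv2.INTER_CUBIC))
cv2.imwrite("pics/bx.png",cv2.resize(im[160:250,165:310],None,fx=5,fy=5,interpolation=cv2.INTER_CUBIC))
```

```text
2571 0.06572235093476819
((551.8359375, 104.36393737792969), (290.211669921875, 131.12615966796875), 82.26824951171875)
((550.84912109375, 104.85540771484375), (290.6804504394531, 131.5543212890625), 82.45157623291016)
  return _methods._mean(a, axis=axis, dtype=dtype,
  ret = ret.dtype.type(ret / rcount)
Traceback (most recent call last):
IndexError: index -1 is out of bounds for axis 0 with size 0
```

Run:
```python
from h import *
z=np.load("top.npz"); P=z["P"]; im=z["im"]; c=get_calibration("top")
a=np.radians(82.36); by=np.array([np.cos(a),np.sin(a)]); bx=np.array([by[1],-by[0]])
rel=P[...,:2]-[0.5513,0.1046]; X=rel@bx; Y=rel@by
for y0 in range(-115,120,10):
    m=(abs(X)<.04)&(abs(Y-y0/1000)<.005); print(y0,P[m][:,2].mean().round(4),P[m][:,2].std().round(4),im[m].mean().round(0))
q=P[190:230,365:400]; mm=(q[...,2]>0.004)
print(mm.sum(), cv2.minAreaRect((q[mm][:,:2]*1000).astype(np.float32)), q[mm][:,2].max())
t=q[...,2]>0.02; print(t.sum(),q[t].mean(0))
cv2.imwrite("pics/ad.png",cv2.resize(im[180:270,320:415],None,fx=6,fy=6,interpolation=cv2.INTER_CUBIC))
cv2.imwrite("pics/bx.png",cv2.resize(im[160:250,165:310],None,fx=5,fy=5,interpolation=cv2.INTER_CUBIC))
```

```text
-115 0.0498 0.0027 86.0
-105 0.0498 0.0027 74.0
-95 0.0496 0.0024 74.0
-85 0.0495 0.0028 75.0
-75 0.0497 0.0029 75.0
-65 0.0494 0.0027 75.0
-55 0.0494 0.0027 75.0
-45 0.0497 0.0027 75.0
-35 0.0495 0.0028 76.0
-25 0.0495 0.0026 76.0
-15 0.0502 0.0026 76.0
-5 0.0493 0.003 77.0
5 0.0496 0.0029 78.0
15 0.0495 0.0026 79.0
25 0.0076 0.004 193.0
35 0.0092 0.0056 195.0
45 0.0077 0.0036 199.0
55 0.0083 0.0044 201.0
65 0.0082 0.0045 192.0
75 0.0099 0.0055 199.0
85 -0.0317 0.1323 189.0
95 0.0074 0.0045 206.0
105 0.0068 0.0027 156.0
115 0.011 0.0157 142.0
472 ((427.139892578125, -165.2017059326172), (121.711181640625, 433.5322265625), 51.57499694824219) 1.3551891999396013
42 [ 0.51625655 -0.22129974  0.21638258]
```

View pics/ad.png

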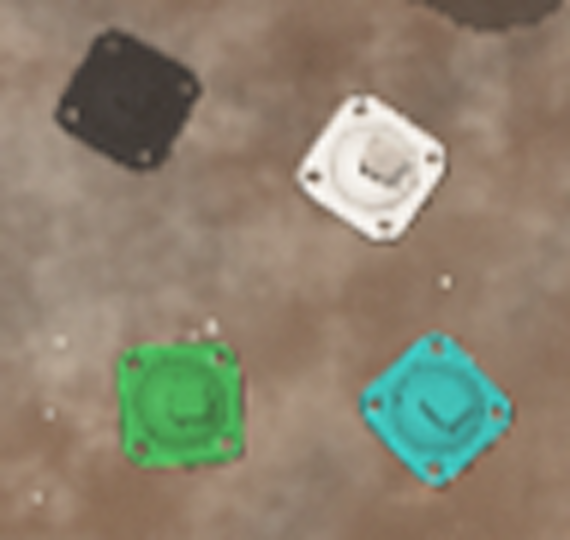

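View pics/bx.png

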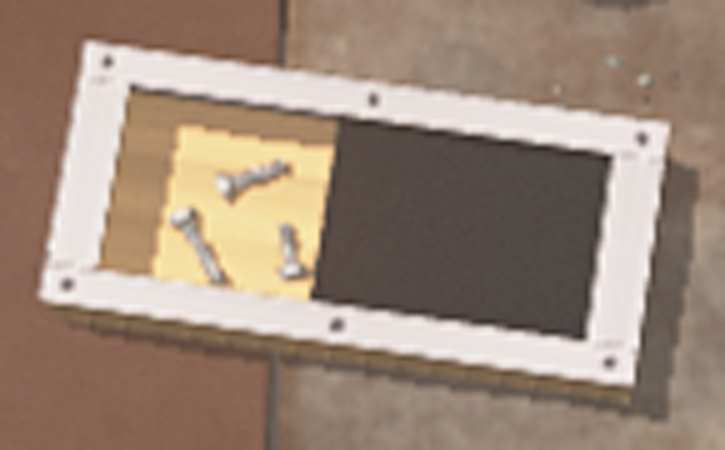

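Run:
```python
from h import *
z=np.load("top.npz"); P=z["P"]; im=z["im"]; c=get_calibration("top")
sub=im[190:228,362:402]; w=(sub.min(2)>150).astype(np.uint8)
n,l,s,_=cv2.connectedComponentsWithStats(w); k=1+np.argmax(s[1:,4])
ys,xs=np.nonzero(l==k); hull=cv2.convexHull(np.c_[xs+362,ys+190].astype(np.float32))[:,0]
Q=at_z(c,hull,0.006)
print(cv2.minAreaRect((Q[:,:2]*1000).astype(np.float32)))
print("boss top", at_z(c,[[320+382/6,180+155/6]],0.026))
a=np.radians(82.36); by=np.array([np.cos(a),np.sin(a)]); bx=np.array([by[1],-by[0]])
def edges(xb):
    for y in np.arange(-.130,.135,.002):
        p=np.r_[np.array([.5513,.1046])+bx*xb+by*y,0.05]; uv=proj(c,p)[0]
        g=cv2.getRectSubPix(cv2.cvtColor(im,cv2.COLOR_BGR2GRAY),(1,1),(float(uv[0]),float(uv[1])))
        print(round(y*1000),g[0,0],end='; ')
    print()
edges(0);edges(.03)
print(by,bx)
# lid left edge depth-based
o=get_obs(); print(R.from_rotvec(o['tool_rot']).as_matrix().round(3))
for n,xy in dict(spool=(0.702,-0.15),clamp=(0.41,0.34)).items(): print(n,xy)
```

```text
((552.7347412109375, -260.7487487792969), (50.435001373291016, 50.619258880615234), 55.83881378173828)
boss top [[ 0.55280659 -0.26191866  0.026     ]]
-130 227; -128 227; -126 229; -124 229; -122 228; -120 181; -118 114; -116 69; -114 72; -112 73; -110 75; -108 75; -106 75; -104 75; -102 75; -100 75; -98 75; -96 75; -94 75; -92 76; -90 75; -88 74; -86 75; -84 76; -82 76; -80 75; -78 75; -76 76; -74 77; -72 75; -70 76; -68 76; -66 76; -64 75; -62 76; -60 77; -58 77; -56 75; -54 74; -52 74; -50 77; -48 77; -46 76; -44 76; -42 76; -40 77; -38 76; -36 75; -34 76; -32 76; -30 78; -28 77; -26 76; -24 76; -22 76; -20 77; -18 76; -16 76; -14 77; -12 77; -10 76; -8 78; -6 78; -4 78; -2 80; 0 79; 2 78; 4 78; 6 78; 8 78; 10 79; 12 77; 14 74; 16 103; 18 190; 20 215; 22 218; 24 217; 26 217; 28 216; 30 216; 32 217; 34 218; 36 217; 38 217; 40 217; 42 217; 44 217; 46 217; 48 217; 50 218; 52 218; 54 219; 56 218; 58 210; 60 180; 62 143; 64 140; 66 163; 68 200; 70 214; 72 218; 74 218; 76 218; 78 218; 80 219; 82 219; 84 219; 86 219; 88 218; 90 219; 92 222; 94 201; 96 168; 98 143; 100 146; 102 146; 104 
[... 692 characters left out ...]
4 78; 6 79; 8 79; 10 78; 12 78; 14 76; 16 112; 18 190; 20 216; 22 215; 24 211; 26 208; 28 205; 30 200; 32 197; 34 205; 36 216; 38 215; 40 212; 42 210; 44 206; 46 203; 48 201; 50 198; 52 194; 54 201; 56 211; 58 212; 60 208; 62 206; 64 203; 66 200; 68 196; 70 210; 72 215; 74 214; 76 210; 78 208; 80 204; 82 209; 84 216; 86 219; 88 219; 90 217; 92 215; 94 195; 96 162; 98 140; 100 141; 102 142; 104 142; 106 140; 108 141; 110 141; 112 142; 114 143; 116 142; 118 142; 120 138; 122 170; 124 212; 126 228; 128 228; 130 227; 132 228; 134 228; 
[0.13294836 0.99112297] [ 0.99112297 -0.13294836]
[[ 0.     0.897  0.443]
 [ 0.     0.443 -0.897]
 [-1.     0.    -0.   ]]
spool (0.702, -0.15)
clamp (0.41, 0.34)
```

carry_out --increments '[[[0, 0, 1], [0.43, 1, 0], 0], [[0, 0, 1], [0.43, 1, 0], 0], [[0, 0, 1], [0.43, 1, 0], 0], [[0, 0, 1], [0.43, 1, 0], 0], [[0, 0, 1], [0.43, 1, 0], 0], [[0, 0, 1], [0.43, 1, 0], 0], [[0, 0, 1], [0.43, 1, 0], 0], [[0, 0, 1], [0.43, 1, 0], 0]]' --squeeze 30

```text
t: 1.75
tool_pos: [0.3461, -0.3966, 0.4048]
tool_rot: [0.222, 1.558, -0.224]
contact_force: [0.0, 0.1, -1.2]
opening: -0.0
```

carry_out --increments '[[[0, 0, 1], [0.45, 1, 0], 0], [[0, 0, 0.8], [0.45, 1, 0], 0], [[0, 0, 0], [0.45, 1, 0], 0], [[0, 0, 0], [0.45, 1, 0], 0], [[0, 0, 0], [0.45, 1, 0], 0], [[0, 0, 0], [0.45, 1, 0], 0], [[0, 0, 0], [0.45, 1, 0], 0], [[0, 0, 0], [0.45, 1, 0], 0]]'

```text
t: 2.55
tool_pos: [0.42, -0.2293, 0.406]
tool_rot: [0.073, 1.566, -0.077]
contact_force: [0.1, -0.4, 0.7]
opening: 0.0003
```

carry_out --increments '[[[0, 0, 0], [0.45, 1, 0], 0], [[0, 0, 0], [0.45, 1, 0], 0], [[0, 0, 0], [0.45, 1, 0], 0], [[0, 0, 0], [0.45, 1, 0], 0], [[0, 0, 0], [0.45, 1, 0], 0], [[0, 0, 0], [0.45, 1, 0], 0], [[0, 0, 0], [0.45, 1, 0], 0], [[0, 0, 0], [0.45, 1, 0], 0]]'

```text
t: 3.35
tool_pos: [0.4939, -0.0619, 0.4075]
tool_rot: [0.072, 1.562, -0.078]
contact_force: [0.4, 0.2, -0.1]
opening: 0.0002
```

```bash
cat >> h.py <<'E'
a=np.radians(82.36); by=np.array([np.cos(a),np.sin(a)]); bx=np.array([by[1],-by[0]]); C=np.array([.551,.1046])
def st():
    o=get_obs(); M=R.from_rotvec(o['tool_rot']).as_matrix(); tip=o['tool_pos']+M[:,0]*.173
    print("t",round(o['t'],2),"tcp",o['tool_pos'].round(4),"tip",tip.round(4),"box xy",((tip[:2]-C)@bx).round(4),((tip[:2]-C)@by).round(4),
     "jaw",np.degrees(np.arctan2(M[1,2],M[0,2])).round(2),"x",M[:,0].round(4),"F",o['contact_force'].round(2),"op",round(o['opening'],4),"q",o['q'].round(2))
    return o
E
python3 -c "from h import *; st()"
```

```text
t 3.35 tcp [ 0.4939 -0.0619  0.4075] tip [ 0.4951 -0.0627  0.2345] box xy -0.0331 -0.1733 jaw -5.48 x [ 0.0069 -0.0046 -1.    ] F [ 0.4   0.16 -0.05] op 0.0002 q [-0.27 -0.26  1.9  -0.    1.5  -0.18]
```

carry_out --increments '[[[0.05, 0.07, -0.4], [0.3, 0.7, -0.9], 0], [[0, 0, 0], [0.3, 0.7, -0.9], 0], [[0, 0, 0], [0.3, 0.7, -0.9], 0], [[0, 0, 0], [0.3, 0.7, -0.9], 0], [[0, 0, 0], [0.3, 0.7, -0.9], 0], [[0, 0, 0], [0.3, 0.7, -0.9], 0], [[0, 0, 0], [0.3, 0.7, -0.9], 0], [[0, 0, 0], [0.3, 0.7, -0.9], 0]]'

```text
t: 4.15
tool_pos: [0.5448, 0.0561, 0.2642]
tool_rot: [0.105, 1.556, -0.107]
contact_force: [-0.0, 0.3, -0.2]
opening: -0.0001
```

```bash
python3 -c "
from h import *; st()
im,d=get_image('wrist'); c=get_calibration('wrist'); P=cloud(c,d)
cv2.imwrite('pics/w1.png',im)
rel=P[...,:2]-C; X=rel@bx; Y=rel@by
for y0 in range(-110,20,15):
  m=(abs(X)<.04)&(abs(Y-y0/1000)<.006)&(P[...,2]<.06)&(P[...,2]>.03); print(y0,m.sum(),np.median(P[m][:,2]) if m.any() else 0)
m=(P[...,2]>.058)&(P[...,2]<.07); print('rim',m.sum(),np.median(P[m][:,2]))
"
```

```text
t 4.15 tcp [0.5448 0.0561 0.2642] tip [0.5469 0.0557 0.0912] box xy 0.0024 -0.049 jaw -7.74 x [ 0.0117 -0.0019 -0.9999] F [-0.04  0.35 -0.19] op -0.0001 q [-0.03 -0.    1.91 -0.    1.22  0.1 ]
-110 0 0
-95 468 0.04470288678804363
-80 845 0.04483851114621351
-65 1298 0.044814281013634966
-50 2039 0.044863795291273045
-35 2156 0.044848140832398534
-20 2328 0.04487423490463434
-5 2551 0.04490147346017692
10 2718 0.044966661361941565
rim 20286 0.06124331131229788
```

View pics/w1.png

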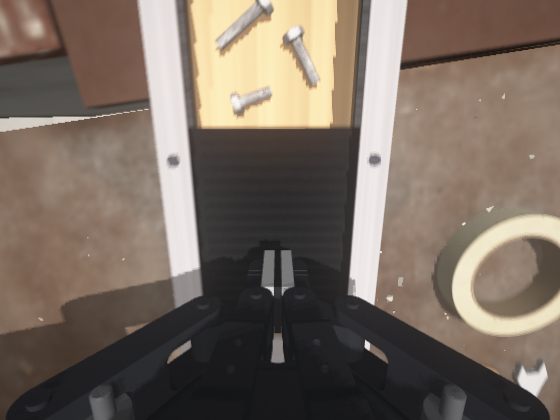

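carry_out --increments '[[[0.02, 0.12, 0], [0, 0, -0.9], 0], [[0, 0, 0], [0, 0, -0.7], 0], [[0, 0, 0], [0, 0, -0.3], 0], [[0, 0, 0], [0, 0, 0], 0]]'

```text
t: 4.6
tool_pos: [0.5444, 0.0578, 0.2221]
tool_rot: [0.105, 1.573, -0.103]
contact_force: [-0.1, 0.8, 1.3]
opening: -0.0
```

```bash
python3 -c "from h import *; st()"
```

```text
t 4.6 tcp [0.5444 0.0578 0.2221] tip [0.5436 0.0581 0.0491] box xy -0.0012 -0.047 jaw -7.59 x [-0.0048  0.0019 -1.    ] F [-0.1   0.83  1.32] op -0.0 q [-0.03  0.06  1.93  0.    1.16  0.1 ]
```

carry_out --increments '[[[0, 0, 0], [0, 0, -0.05], 0], [[0, 0, 0], [0, 0, 0], 0]]'

```text
t: 4.8
tool_pos: [0.5448, 0.0573, 0.2225]
tool_rot: [0.106, 1.572, -0.103]
contact_force: [0.5, 0.2, -0.2]
opening: 0.0
```

carry_out --increments '[[[0, 0, 0], [0, 0, -0.05], 0], [[0, 0, 0], [0, 0, 0], 0]]'

```text
t: 5.0
tool_pos: [0.5452, 0.057, 0.2227]
tool_rot: [0.106, 1.569, -0.104]
contact_force: [0.1, 0.3, -0.6]
opening: 0.0001
```

carry_out --increments '[[[0, 0, 0], [0, 0, -0.1], 0], [[0, 0, 0], [0, 0, -0.05], 0]]'

```text
t: 5.2
tool_pos: [0.5456, 0.0569, 0.2211]
tool_rot: [0.106, 1.569, -0.104]
contact_force: [-3.9, -0.2, 6.9]
opening: 0.0001
```

carry_out --increments '[[[0, 0, 0], [0, 0, -0.1], 0]]'

```text
t: 5.3
tool_pos: [0.5458, 0.0569, 0.2203]
tool_rot: [0.105, 1.569, -0.104]
contact_force: [-5.1, 1.2, 11.6]
opening: 0.0
```

carry_out --increments '[[[0, 0, 0], [0, 0, -0.1], 0]]'

```text
t: 5.4
tool_pos: [0.5461, 0.057, 0.2201]
tool_rot: [0.105, 1.571, -0.104]
contact_force: [-6.8, -0.3, 13.7]
opening: -0.0003
```

carry_out --increments '[[[0, 0, 0], [-0.05, 0.1, -0.05], 0], [[0, 0, 0], [0, 0.2, -0.05], 0]]'

```text
t: 5.6
tool_pos: [0.5464, 0.0613, 0.2214]
tool_rot: [0.099, 1.568, -0.108]
contact_force: [-1.1, -3.9, 4.5]
opening: 0.0002
```

```bash
python3 -c "from h import *; st()"
```

```text
t 5.6 tcp [0.5464 0.0613 0.2214] tip [0.5465 0.0603 0.0484] box xy 0.0014 -0.0445 jaw -7.57 x [ 3.0e-04 -5.9e-03 -1.0e+00] F [-1.12 -3.92  4.48] op 0.0002 q [-0.02  0.06  1.93 -0.01  1.15  0.11]
```

carry_out --increments '[[[0, 0, 0], [0, 0.1, -0.15], 0], [[0, 0, 0], [0, 0.1, -0.15], 0]]'

```text
t: 5.8
tool_pos: [0.5473, 0.0638, 0.2193]
tool_rot: [0.093, 1.569, -0.113]
contact_force: [-9.6, -5.7, 17.3]
opening: -0.0001
```

carry_out --increments '[[[0, 0, 0], [0, 0.2, -0.1], 0]]'

```text
t: 5.9
tool_pos: [0.5478, 0.0668, 0.2198]
tool_rot: [0.09, 1.57, -0.116]
contact_force: [-7.8, -3.9, 14.6]
opening: -0.0
```

carry_out --increments '[[[0, 0, 0], [0, 0.3, -0.1], 0]]'

```text
t: 6.0
tool_pos: [0.5484, 0.0719, 0.2201]
tool_rot: [0.086, 1.57, -0.118]
contact_force: [-5.7, -6.3, 11.8]
opening: 0.0001
```

```bash
python3 -c "from h import *; st()"
```

```text
t 6.0 tcp [0.5484 0.0719 0.2201] tip [0.548  0.0684 0.0472] box xy 0.0018 -0.0363 jaw -7.47 x [-0.0027 -0.0202 -0.9998] F [-5.74 -6.27 11.83] op 0.0001 q [-0.    0.07  1.92 -0.02  1.15  0.14]
```

carry_out --increments '[[[0.1, 0, 0], [-0.02, 0.35, -0.12], 0], [[0.1, 0, 0], [-0.02, 0.35, -0.12], 0]]'

```text
t: 6.2
tool_pos: [0.5496, 0.0841, 0.2201]
tool_rot: [0.096, 1.567, -0.108]
contact_force: [-2.7, -6.4, 10.6]
opening: 0.0002
```

carry_out --increments '[[[0.1, 0, 0], [-0.02, 0.35, -0.12], 0], [[0.1, 0, 0], [-0.02, 0.35, -0.12], 0]]'

```text
t: 6.4
tool_pos: [0.5508, 0.0964, 0.2199]
tool_rot: [0.105, 1.563, -0.096]
contact_force: [-3.0, -6.1, 10.6]
opening: -0.0002
```

```bash
python3 -c "from h import *; st()"
```

```text
t 6.4 tcp [0.5508 0.0964 0.2199] tip [0.5517 0.0974 0.0469] box xy 0.0017 -0.0071 jaw -7.37 x [ 0.0054  0.0055 -1.    ] F [-3.04 -6.14 10.6 ] op -0.0002 q [0.04 0.08 1.91 0.01 1.14 0.17]
```

carry_out --increments '[[[0.02, 0.03, 0], [0, 0.35, -0.13], 0], [[0.02, 0.03, 0], [0, 0.35, -0.13], 0], [[0.02, 0, 0], [0, 0.35, -0.13], 0]]'

```text
t: 6.7
tool_pos: [0.5536, 0.1151, 0.2192]
tool_rot: [0.101, 1.565, -0.099]
contact_force: [-7.0, -5.3, 12.9]
opening: 0.0003
```

carry_out --increments '[[[0.04, 0, 0], [0, 0.35, -0.13], 0], [[0.04, 0, 0], [0, 0.35, -0.13], 0], [[0.04, 0, 0], [0, 0.35, -0.13], 0]]'

```text
t: 7.0
tool_pos: [0.5559, 0.1342, 0.2188]
tool_rot: [0.102, 1.564, -0.097]
contact_force: [-5.5, -6.2, 14.2]
opening: 0.0001
```

```bash
python3 -c "from h import *; st()"
```

```text
t 7.0 tcp [0.5559 0.1342 0.2188] tip [0.5568 0.1347 0.0458] box xy 0.0017 0.0306 jaw -7.24 x [ 0.0047  0.0029 -1.    ] F [-5.45 -6.23 14.18] op 0.0001 q [0.11 0.12 1.88 0.   1.14 0.23]
```

carry_out --increments '[[[0.03, 0.03, 0], [0, 0.35, -0.12], 0], [[0.03, 0.03, 0], [0, 0.35, -0.12], 0], [[0.03, 0, 0], [0, 0.35, -0.12], 0]]'

```text
t: 7.3
tool_pos: [0.5588, 0.1533, 0.2189]
tool_rot: [0.1, 1.566, -0.096]
contact_force: [-5.0, -5.4, 10.9]
opening: 0.0003
```

carry_out --increments '[[[0.04, 0, 0], [0, 0.35, -0.12], 0], [[0.04, 0, 0], [0, 0.35, -0.12], 0]]'

```text
t: 7.5
tool_pos: [0.5603, 0.1662, 0.2185]
tool_rot: [0.101, 1.565, -0.095]
contact_force: [-5.8, -5.1, 13.3]
opening: 0.0
```

carry_out --increments '[[[0.04, 0, 0], [0, 0.3, -0.12], 0]]'

```text
t: 7.6
tool_pos: [0.561, 0.1716, 0.2184]
tool_rot: [0.101, 1.564, -0.093]
contact_force: [-5.6, -5.3, 13.0]
opening: 0.0002
```

```bash
python3 -c "from h import *; st()"
```

```text
t 7.6 tcp [0.561  0.1716 0.2184] tip [0.5618 0.1724 0.0454] box xy 0.0017 0.0687 jaw -7.1 x [ 0.0047  0.0046 -1.    ] F [-5.57 -5.28 13.  ] op 0.0002 q [0.17 0.15 1.84 0.   1.15 0.29]
```

Nearing the stop; single slow rows now.

carry_out --increments '[[[0, 0, 0], [0, 0.2, -0.11], 0]]'

```text
t: 7.7
tool_pos: [0.5615, 0.1752, 0.2183]
tool_rot: [0.098, 1.565, -0.095]
contact_force: [-6.2, -4.9, 12.7]
opening: -0.0001
```

carry_out --increments '[[[0, 0, 0], [0, 0.2, -0.11], 0]]'

```text
t: 7.8
tool_pos: [0.5621, 0.1783, 0.2183]
tool_rot: [0.094, 1.565, -0.098]
contact_force: [-5.5, -11.0, 13.3]
opening: -0.0
```

carry_out --increments '[[[0, 0, 0], [0, 0.2, -0.11], 0]]'

```text
t: 7.9
tool_pos: [0.5627, 0.1809, 0.2182]
tool_rot: [0.088, 1.565, -0.103]
contact_force: [-5.5, -12.6, 12.8]
opening: 0.0003
```

carry_out --increments '[[[0, 0, 0], [0, 0.2, -0.11], 0]]'

```text
t: 8.0
tool_pos: [0.5634, 0.1834, 0.2182]
tool_rot: [0.082, 1.565, -0.107]
contact_force: [-5.4, -10.6, 13.2]
opening: -0.0
```

```bash
python3 -c "
from h import *; st()
im,d=get_image('wrist');cv2.imwrite('pics/w2.png',im); im,d=get_image('top');cv2.imwrite('pics/t2.png',im)"
```

```text
t 8.0 tcp [0.5634 0.1834 0.2182] tip [0.5639 0.1805 0.0452] box xy 0.0027 0.077 jaw -6.89 x [ 0.0031 -0.0164 -0.9999] F [ -5.43 -10.56  13.23] op -0.0 q [ 0.19  0.16  1.82 -0.02  1.15  0.32]
```

View pics/t2.png

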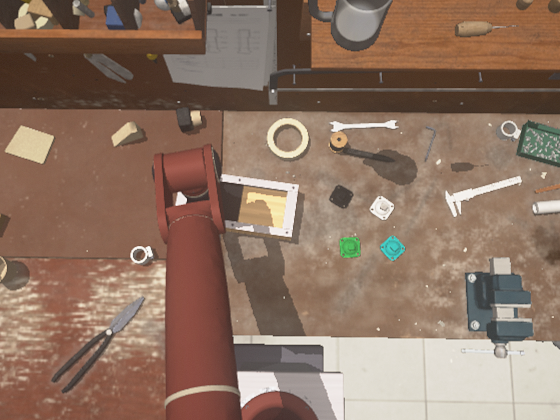

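carry_out --increments '[[[0.16, 0.03, 0], [0, 0, 0.6], 0], [[0, 0, 0], [0, 0, 1], 0], [[0, 0, 0], [0, 0, 1], 0], [[0, 0, 0], [0, -0.3, 1], 0], [[0, 0, 0], [0, -0.7, 1], 0.5], [[0, 0, -0.95], [0, -1, 0], 0.5], [[0, 0, -0.95], [0, -1, 0], 0.5], [[0, 0, -0.95], [0, -1, 0], 0.5]]'

```text
t: 8.9
tool_pos: [0.5632, 0.1029, 0.3167]
tool_rot: [0.327, 1.543, -0.318]
contact_force: [-0.1, 0.0, -0.2]
opening: 0.0423
```

```bash
python3 -c "
from h import *; st()
im,d=get_image('top');cv2.imwrite('pics/t3.png',im[140:270,140:420]); c=get_calibration('top')
g=cv2.cvtColor(im,cv2.COLOR_BGR2GRAY)
for y in np.arange(-.03,.13,.004):
  uv=proj(c,np.r_[C+by*y,.05])[0]; print(round(y*1000),g[int(round(uv[1])),int(round(uv[0]))],end='; ')
"
```

```text
t 8.9 tcp [0.5632 0.1029 0.3167] tip [0.564  0.1037 0.1437] box xy 0.013 0.0008 jaw -23.57 x [ 0.0049  0.0045 -1.    ] F [-0.05  0.03 -0.16] op 0.0423 q [ 0.05 -0.    1.82  0.    1.32  0.46]
-30 105; -26 99; -22 97; -18 99; -14 99; -10 102; -6 105; -2 104; 2 103; 6 103; 10 99; 14 92; 18 86; 22 89; 26 72; 30 68; 34 85; 38 135; 42 136; 46 124; 50 108; 54 76; 58 71; 62 69; 66 71; 70 70; 74 69; 78 70; 82 64; 86 62; 90 62; 94 60; 98 90; 102 107; 106 108; 110 107; 114 106; 118 104; 122 146; 126 231;
```

View pics/t3.png

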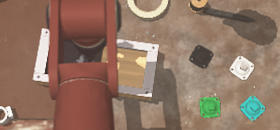

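carry_out --increments '[[[0, 0, -0.9], [0, -1, 0], 0.5], [[0, 0, -0.9], [0, -1, 0], 0.5], [[0, 0, 0], [0, -1, 0], 0.5], [[0, 0, 0], [0, -1, 0], 0.5], [[0, 0, 0], [0, -1, 0], 0.5], [[0, 0, 0], [0, -1, 0], 0.5], [[0, 0, 0], [0, -1, 0], 0.5], [[0, 0, 0], [0, -1, 0], 0.5]]'

```text
t: 9.75
tool_pos: [0.5627, -0.0617, 0.317]
tool_rot: [0.471, 1.516, -0.457]
contact_force: [-0.2, 0.0, -0.0]
opening: 0.0428
```

carry_out --increments '[[[0, 0, 0], [0, -1, 0], 0.5], [[0, 0, 0], [0, -1, 0], 0.5], [[0, 0, 0], [0, -1, 0], 0.5], [[0, 0, 0], [0, -1, 0], 0.5], [[0, 0, 0], [0, -1, 0], 0.5], [[0, 0, 0], [0, -0.8, 0], 0.5], [[0, 0, 0], [0, -0.5, 0], 0.5], [[0, 0, 0], [0, 0, 0], 0.5]]'

```text
t: 10.55
tool_pos: [0.5629, -0.1925, 0.317]
tool_rot: [0.471, 1.516, -0.449]
contact_force: [0.1, -0.2, -0.4]
opening: 0.0428
```

```bash
cat > w.py <<'E'
from h import *
import sys
st(); c=get_calibration('wrist'); im,d=get_image('wrist');cv2.imwrite(f'pics/{sys.argv[1]}w.png',im)
P=cloud(c,d)
for o in tip_of('wrist','adapter_center')[:3]:
    print(o['p'],o['centre'],at_z(c,[o['centre']],0.013)[0].round(4))
ct=get_calibration('top'); it,_=get_image('top');cv2.imwrite(f'pics/{sys.argv[1]}t.png',cv2.resize(it[140:270,140:420],None,fx=2.5,fy=2.5))
E
python3 w.py a
```

```text
t 10.55 tcp [ 0.5629 -0.1925  0.317 ] tip [ 0.5645 -0.1905  0.144 ] box xy 0.0526 -0.2907 jaw -33.65 x [ 0.0088  0.0117 -0.9999] F [ 0.14 -0.24 -0.36] op 0.0428 q [-0.46  0.05  1.77  0.01  1.32  0.13]
0.95 [308.2, 261.5] [ 0.5544 -0.2602  0.013 ]
0.63 [175.6, 253.0] [ 0.4507 -0.1802  0.013 ]
0.58 [238.1, 327.9] [ 0.4511 -0.2849  0.013 ]
```

View pics/aw.png

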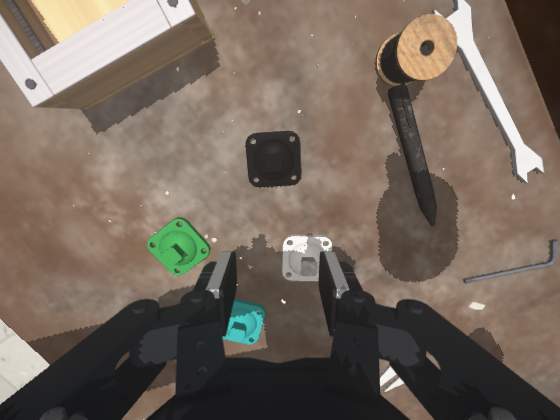

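View pics/at.png

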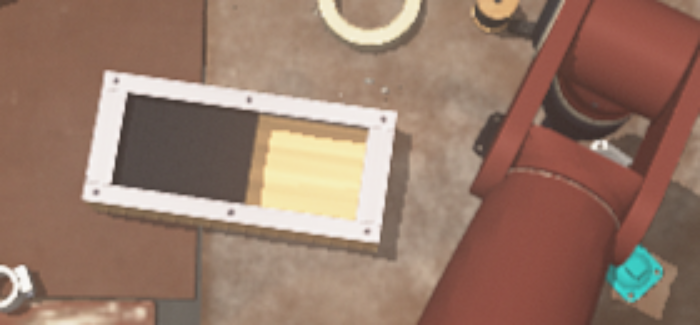

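carry_out --increments '[[[-0.12, 0.09, -0.09], [-0.1, -0.7, -0.5], 0.5], [[0, 0, 0], [-0.1, -0.7, -0.8], 0.5], [[0, 0, 0], [-0.1, -0.7, -0.8], 0.5], [[0, 0, 0], [-0.1, -0.7, -0.8], 0.5], [[0, 0, 0], [0, -0.3, -0.3], 0.5], [[0, 0, 0], [0, 0, 0], 0.5]]'

```text
t: 11.3
tool_pos: [0.5529, -0.2569, 0.2446]
tool_rot: [0.465, 1.525, -0.466]
contact_force: [-0.1, -0.2, -0.4]
opening: 0.0429
```

```bash
python3 w.py b
```

```text
t 11.3 tcp [ 0.5529 -0.2569  0.2446] tip [ 0.5521 -0.2567  0.0716] box xy 0.0492 -0.3579 jaw -34.03 x [-0.0046  0.0013 -1.    ] F [-0.09 -0.2  -0.36] op 0.0429 q [-0.56  0.17  1.77 -0.    1.21  0.04]
0.85 [226.6, 71.1] [ 0.5817 -0.1567  0.013 ]
0.56 [281.9, 232.0] [ 0.5513 -0.2625  0.013 ]
```

View pics/bw.png

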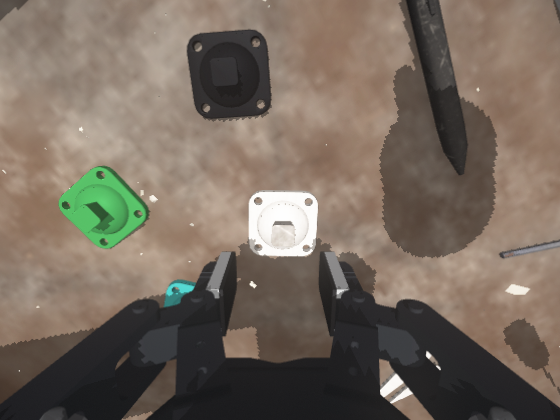

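```bash
python3 -c "
from h import *
c=get_calibration('wrist'); im=cv2.imread('pics/bw.png'); s=im[180:270,235:335]; m=(s.min(2)>140)
ys,xs=np.nonzero(m); print(xs.min()+235,xs.max()+235,ys.min()+180,ys.max()+180)
print(at_z(c,[[283.5,224]],.006),at_z(c,[[284,228]],.026),proj(c,[[.5529,-.2569,.026],[.5535,-.2605,.026]]))
cv2.imwrite('pics/bz.png',cv2.resize(im[180:300,200:360],None,fx=5,fy=5))
"
```

```text
235 334 189 256
[[ 0.55526956 -0.26042047  0.006     ]] [[ 0.55782917 -0.25654938  0.026     ]] [[278.16660579 232.22409517]
 [281.88150642 235.88871461]]
```

View pics/bz.png

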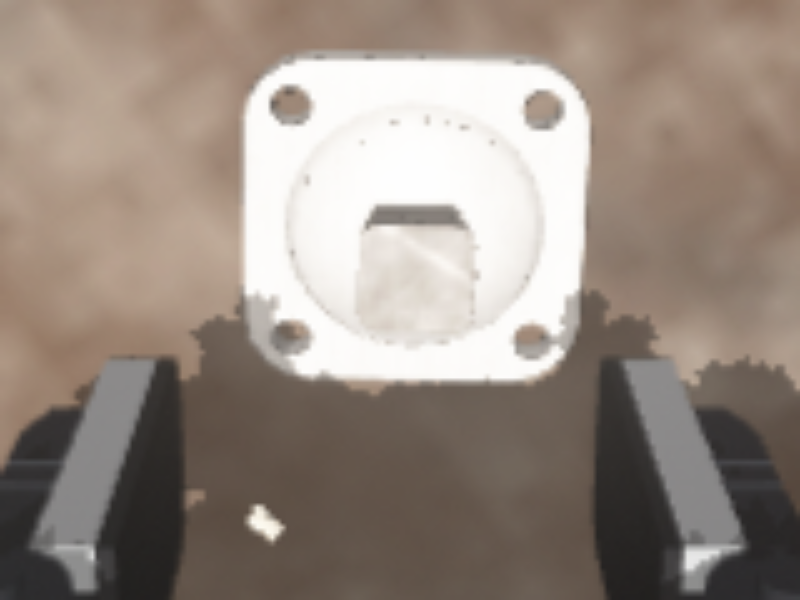

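carry_out --increments '[[[-0.01, -0.05, 0], [0.06, -0.17, -0.5], 0.5], [[0, 0, 0], [0, 0, -0.9], 0.5], [[0, 0, 0], [0, 0, -0.6], 0.5], [[0, 0, 0], [0, 0, -0.2], 0.5], [[0, 0, 0], [0, 0, 0], 0.5], [[0, 0, 0], [0, 0, 0], 0.5]]'

```text
t: 12.05
tool_pos: [0.5571, -0.2588, 0.2042]
tool_rot: [0.46, 1.509, -0.462]
contact_force: [0.7, 1.0, 0.8]
opening: 0.0426
```

```bash
python3 w.py c
```

```text
t 12.05 tcp [ 0.5571 -0.2588  0.2042] tip [ 0.5589 -0.2597  0.0312] box xy 0.0563 -0.36 jaw -33.77 x [ 0.0106 -0.005  -0.9999] F [0.67 0.99 0.83] op 0.0426 q [-0.56  0.23  1.78  0.    1.13  0.03]
0.93 [270.6, 255.7] [ 0.5535 -0.2604  0.013 ]
0.82 [162.1, 360.9] [ 0.453  -0.2832  0.013 ]
0.67 [201.7, 66.6] [ 0.5822 -0.159   0.013 ]
```

View pics/cw.png

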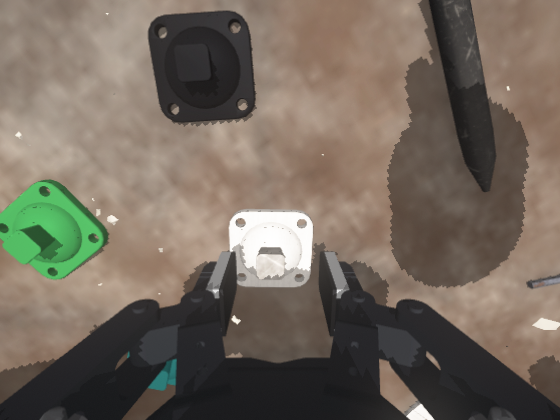

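carry_out --increments '[[[0.05, 0.11, -0.05], [-0.16, -0.08, -0.3], 0.32], [[0, 0, 0], [-0.02, 0, -0.3], 0.32], [[0, 0, 0], [-0.02, 0, -0.15], 0.32]]'

```text
t: 12.5
tool_pos: [0.5534, -0.2611, 0.1903]
tool_rot: [0.465, 1.518, -0.467]
contact_force: [0.5, 0.1, 0.2]
opening: 0.0269
```

```bash
python3 w.py d
```

```text
t 12.5 tcp [ 0.5534 -0.2611  0.1903] tip [ 0.5537 -0.2614  0.0173] box xy 0.0514 -0.3624 jaw -34.09 x [ 0.002  -0.0018 -1.    ] F [0.53 0.07 0.18] op 0.0269 q [-0.56  0.24  1.79 -0.    1.11  0.03]
0.86 [200.2, 52.7] [ 0.5819 -0.1593  0.013 ]
0.76 [24.6, 243.6] [ 0.4504 -0.179   0.013 ]
0.65 [277.4, 261.9] [ 0.5532 -0.2616  0.013 ]
```

View pics/dw.png

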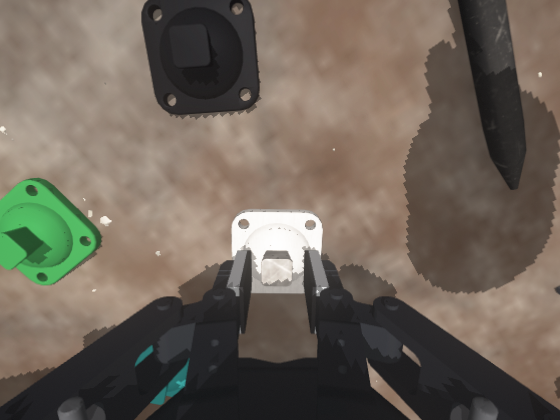

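carry_out --increments '[[[0, 0, 0], [-0.01, 0, -0.1], 0.3], [[0, 0, 0], [-0.01, 0, -0.02], 0], [[0, 0, 0], [-0.01, 0, -0.02], 0], [[0, 0, 0], [-0.01, 0, -0.02], 0], [[0, 0, 0], [-0.01, 0, -0.02], 0]]' --squeeze 50

```text
t: 13.15
tool_pos: [0.5532, -0.2612, 0.1883]
tool_rot: [0.465, 1.516, -0.466]
contact_force: [-1.6, 0.3, 3.1]
opening: 0.0131
```

```bash
python3 w.py e
```

```text
t 13.15 tcp [ 0.5532 -0.2612  0.1883] tip [ 0.5538 -0.2616  0.0153] box xy 0.0514 -0.3626 jaw -34.08 x [ 0.0036 -0.0022 -1.    ] F [-1.55  0.35  3.12] op 0.0131 q [-0.56  0.24  1.79  0.    1.1   0.03]
0.94 [197.0, 50.6] [ 0.5815 -0.1587  0.013 ]
0.88 [21.1, 242.3] [ 0.4517 -0.178   0.013 ]
0.59 [278.3, 263.3] [ 0.5538 -0.2618  0.013 ]
```

View pics/ew.png

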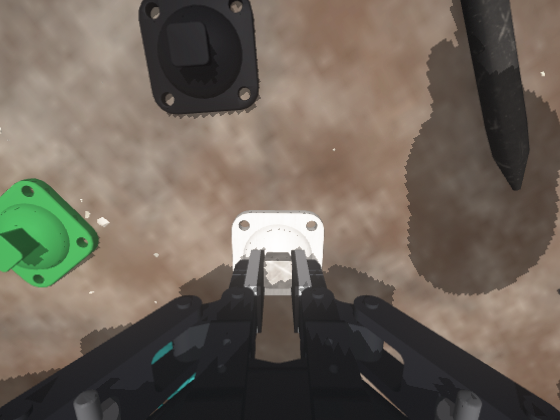

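carry_out --increments '[[[0, 0, 0], [0, 0, 0.2], 0], [[0, 0, 0], [0, 0, 0.5], 0], [[0, 0, 0], [0, 0, 0.8], 0], [[0, 0, 0], [0, 0, 0.8], 0], [[0, 0, 0], [0, 0, 0.8], 0], [[0, 0, 0], [0, 0, 0.8], 0]]'

```text
t: 13.9
tool_pos: [0.5514, -0.2604, 0.2688]
tool_rot: [0.466, 1.522, -0.466]
contact_force: [0.5, 0.1, -0.4]
opening: 0.0139
```

```bash
python3 w.py f
```

```text
t 13.9 tcp [ 0.5514 -0.2604  0.2688] tip [ 0.5512 -0.2604  0.0958] box xy 0.0487 -0.3617 jaw -34.08 x [-1.4e-03  1.0e-04 -1.0e+00] F [ 0.46  0.11 -0.42] op 0.0139 q [-0.56  0.14  1.76 -0.    1.25  0.03]
0.83 [280.3, 265.6] [ 0.5277 -0.2985  0.013 ]
0.68 [194.5, 298.3] [ 0.4496 -0.2834  0.013 ]
0.65 [232.6, 73.2] [ 0.582  -0.1594  0.013 ]
```

View pics/fw.png

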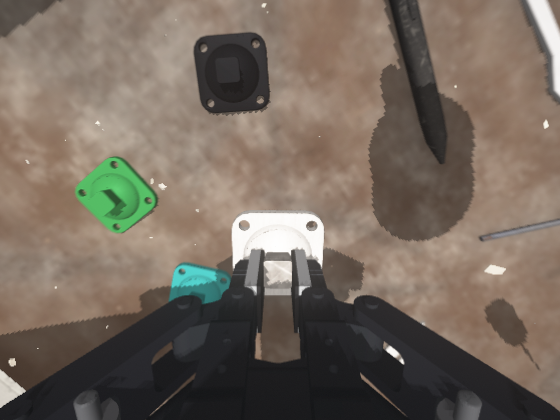

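carry_out --increments '[[[0, 0, 0], [0, 0.4, 0.6], 0], [[0, 0, 0.92], [0, 0.8, 0.6], 0], [[0, 0, 0.92], [-0.05, 1, 0.3], 0], [[0, 0, 0.92], [-0.05, 1, 0], 0], [[0, 0, 0.92], [-0.05, 1, 0], 0], [[0, 0, 0.92], [-0.05, 1, 0], 0], [[0, 0, 0], [-0.05, 1, 0], 0], [[0, 0, 0], [-0.05, 1, 0], 0]]'

```text
t: 14.85
tool_pos: [0.5435, -0.1098, 0.2991]
tool_rot: [0.094, 1.575, -0.092]
contact_force: [-0.0, 1.2, -1.2]
opening: 0.0137
```

carry_out --increments '[[[0, 0, 0], [-0.03, 1, 0], 0], [[0, 0, 0], [-0.03, 1, 0], 0], [[0, 0, 0], [-0.03, 1, 0], 0], [[0, 0, 0], [-0.03, 1, 0], 0], [[0, 0, 0], [-0.03, 1, 0], 0], [[0, 0, 0], [0, 0.7, 0], 0], [[0, 0, 0], [0, 0.3, 0], 0]]'

```text
t: 15.55
tool_pos: [0.537, 0.0201, 0.2974]
tool_rot: [0.094, 1.583, -0.087]
contact_force: [0.4, -0.6, -1.2]
opening: 0.0142
```

```bash
python3 w.py g
```

```text
t 15.55 tcp [0.537  0.0201 0.2974] tip [0.5346 0.0209 0.1244] box xy -0.0051 -0.0851 jaw -6.59 x [-0.0141  0.005  -0.9999] F [ 0.38 -0.57 -1.24] op 0.0142 q [-0.1  -0.06  1.91  0.    1.31  0.01]
0.78 [277.5, 261.9] [ 0.5261 -0.0338  0.013 ]
```

View pics/gw.png

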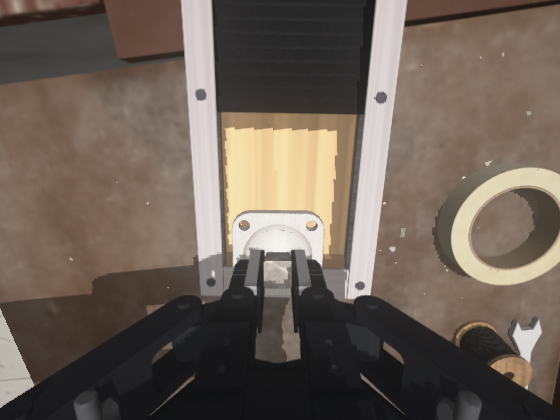

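carry_out --increments '[[[-0.05, -0.14, -0.18], [0.15, 0.6, 0], 0], [[0, 0, 0], [0.12, 0.4, 0], 0], [[0, 0, 0], [0, 0, -0.4], 0], [[0, 0, 0], [0, 0, -0.5], 0], [[0, 0, 0], [0, 0, -0.3], 0]]'

```text
t: 16.2
tool_pos: [0.5436, 0.0364, 0.2726]
tool_rot: [0.106, 1.566, -0.11]
contact_force: [-0.1, 0.1, -1.4]
opening: 0.0138
```

```bash
python3 w.py i
```

```text
t 16.2 tcp [0.5436 0.0364 0.2726] tip [0.5439 0.036  0.0996] box xy 0.0021 -0.069 jaw -7.86 x [ 0.0017 -0.0025 -1.    ] F [-0.1   0.12 -1.45] op 0.0138 q [-0.07 -0.02  1.91 -0.    1.24  0.07]
0.63 [278.4, 261.4] [ 0.5384 -0.0064  0.013 ]
```

View pics/iw.png

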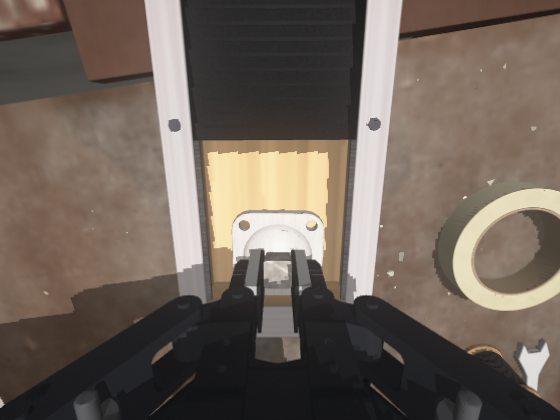

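carry_out --increments '[[[0.02, 0.02, 0], [-0.03, 0.2, -0.5], 0], [[0, 0, 0], [-0.02, 0, -0.7], 0], [[0, 0, 0], [-0.02, 0, -0.8], 0], [[0, 0, 0], [-0.02, 0, -0.7], 0], [[0, 0, 0], [-0.02, 0, -0.4], 0], [[0, 0, 0], [-0.02, 0, -0.1], 0]]'

```text
t: 16.95
tool_pos: [0.5404, 0.0407, 0.2039]
tool_rot: [0.108, 1.569, -0.108]
contact_force: [0.7, 0.5, -1.1]
opening: 0.0137
```

```bash
python3 -c "from h import *; st()"
```

```text
t 16.95 tcp [0.5404 0.0407 0.2039] tip [0.5403 0.0407 0.0309] box xy -0.0021 -0.0648 jaw -7.87 x [-6.e-04 -3.e-04 -1.e+00] F [ 0.69  0.49 -1.14] op 0.0137 q [-0.06  0.07  1.95 -0.    1.12  0.08]
```

carry_out --increments '[[[0, 0, 0], [0.03, 0, -0.25], 0], [[0, 0, 0], [0, 0, -0.15], 0]]'

```text
t: 17.15
tool_pos: [0.5412, 0.0407, 0.1955]
tool_rot: [0.108, 1.568, -0.108]
contact_force: [-0.4, 0.6, -1.3]
opening: 0.014
```

carry_out --increments '[[[0, 0, 0], [0, 0, -0.12], 0]]'

```text
t: 17.25
tool_pos: [0.5416, 0.0407, 0.1942]
tool_rot: [0.107, 1.569, -0.108]
contact_force: [-9.1, -0.4, 19.0]
opening: 0.0136
```

carry_out --increments '[[[0, 0, 0], [0, 0, -0.08], 0]]'

```text
t: 17.35
tool_pos: [0.5419, 0.0407, 0.1943]
tool_rot: [0.107, 1.57, -0.108]
contact_force: [-8.3, 0.8, 12.5]
opening: 0.0138
```

carry_out --increments '[[[0, 0, 0], [-0.02, 0, 0], 0.4], [[0, 0, 0], [-0.02, 0, 0], 0.4], [[0, 0, 0], [-0.02, 0, 0.02], 0.4], [[0, 0, 0], [-0.02, 0, 0.3], 0.4], [[0, 0, 0], [0, 0, 0.7], 0.4], [[0, 0, 0], [0, 0, 1], 0.4], [[0, 0, 0], [0, 0, 1], 0.4], [[0, 0, 0], [0, 0, 1], 0.4]]'

```text
t: 18.15
tool_pos: [0.5402, 0.0407, 0.2796]
tool_rot: [0.107, 1.57, -0.108]
contact_force: [0.3, 0.3, 1.0]
opening: 0.0346
```

```bash
python3 w.py j
```

```text
t 18.15 tcp [0.5402 0.0407 0.2796] tip [0.5398 0.0406 0.1066] box xy -0.0026 -0.0649 jaw -7.85 x [-2.2e-03 -5.0e-04 -1.0e+00] F [0.32 0.33 0.96] op 0.0346 q [-0.06 -0.03  1.92 -0.    1.26  0.08]
0.83 [282.2, 211.4] [0.5426 0.0392 0.013 ]
```

View pics/jw.png

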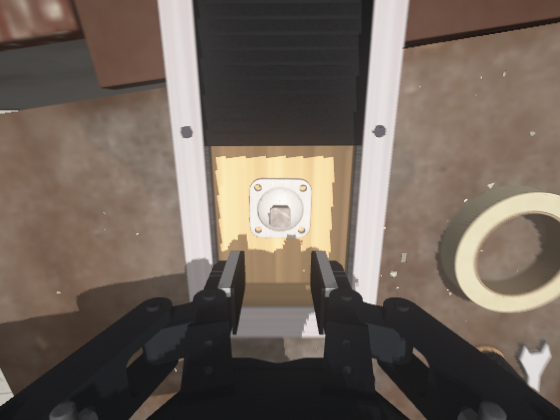

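carry_out --increments '[[[0, -0.02, 0], [0.14, 0.9, -0.1], 0], [[0, 0, 0], [0.14, 0.9, -0.2], 0], [[0, 0, 0], [0.14, 0.9, -0.2], 0], [[0, 0, 0], [0.14, 0.9, -0.2], 0], [[0, 0, 0], [0.14, 0.9, -0.3], 0], [[0, 0, 0], [0.14, 0.9, -0.3], 0], [[0, 0, 0], [0.1, 0.8, -0.3], 0], [[0, 0, 0], [0, 0.2, -0.3], 0]]'

```text
t: 19.1
tool_pos: [0.557, 0.1722, 0.233]
tool_rot: [0.108, 1.574, -0.112]
contact_force: [-0.4, 0.0, -0.1]
opening: -0.0003
```

```bash
python3 -c "from h import *; st()"
```

```text
t 19.1 tcp [0.557  0.1722 0.233 ] tip [0.5558 0.1718 0.06  ] box xy -0.0042 0.0672 jaw -8.02 x [-0.0066 -0.0025 -1.    ] F [-0.39  0.04 -0.09] op -0.0003 q [ 0.17  0.12  1.84 -0.    1.18  0.31]
```

carry_out --increments '[[[0.03, -0.07, 0], [0.13, 0, -0.2], 0], [[0, 0, 0], [0, 0, -0.1], 0]]'

```text
t: 19.3
tool_pos: [0.5589, 0.1723, 0.2245]
tool_rot: [0.109, 1.57, -0.11]
contact_force: [0.4, 0.7, 0.7]
opening: -0.0001
```

carry_out --increments '[[[0, 0, 0], [-0.02, 0, -0.12], 0]]'

```text
t: 19.4
tool_pos: [0.5585, 0.1718, 0.2218]
tool_rot: [0.109, 1.571, -0.11]
contact_force: [0.6, -0.7, -1.1]
opening: 0.0004
```

carry_out --increments '[[[0, 0, 0], [-0.02, 0, -0.12], 0]]'

```text
t: 19.5
tool_pos: [0.5583, 0.1713, 0.2194]
tool_rot: [0.11, 1.57, -0.111]
contact_force: [-1.2, 1.7, 6.3]
opening: -0.0003
```

carry_out --increments '[[[0, 0, 0], [-0.03, 0, -0.1], 0]]'

```text
t: 19.6
tool_pos: [0.5581, 0.1711, 0.2187]
tool_rot: [0.111, 1.569, -0.11]
contact_force: [-3.8, 1.5, 10.8]
opening: -0.0001
```

carry_out --increments '[[[0, 0, 0], [-0.03, -0.1, -0.12], 0]]'

```text
t: 19.7
tool_pos: [0.558, 0.17, 0.2186]
tool_rot: [0.116, 1.569, -0.108]
contact_force: [-5.4, 8.3, 11.6]
opening: 0.0002
```

carry_out --increments '[[[0, 0, 0], [-0.04, -0.2, -0.12], 0]]'

```text
t: 19.8
tool_pos: [0.5577, 0.1672, 0.2186]
tool_rot: [0.121, 1.568, -0.104]
contact_force: [-5.9, 8.2, 10.0]
opening: 0.0002
```

carry_out --increments '[[[0, 0, 0], [-0.06, -0.3, -0.12], 0]]'

```text
t: 19.9
tool_pos: [0.5569, 0.1625, 0.2189]
tool_rot: [0.126, 1.567, -0.101]
contact_force: [-4.7, 7.5, 9.5]
opening: -0.0001
```

```bash
python3 -c "from h import *; st()"
```

```text
t 19.9 tcp [0.5569 0.1625 0.2189] tip [0.5572 0.1653 0.0459] box xy -0.0019 0.0609 jaw -8.25 x [ 0.0016  0.0159 -0.9999] F [-4.68  7.49  9.5 ] op -0.0001 q [0.15 0.13 1.86 0.02 1.15 0.29]
```

carry_out --increments '[[[-0.1, 0, 0], [-0.06, -0.3, -0.17], 0]]'

```text
t: 20.0
tool_pos: [0.5561, 0.1578, 0.2183]
tool_rot: [0.123, 1.566, -0.105]
contact_force: [-6.6, 8.1, 14.1]
opening: -0.0003
```

carry_out --increments '[[[-0.1, 0, 0], [-0.06, -0.35, -0.16], 0]]'

```text
t: 20.1
tool_pos: [0.5553, 0.1521, 0.2182]
tool_rot: [0.12, 1.566, -0.109]
contact_force: [-8.2, 7.2, 15.3]
opening: 0.0
```

carry_out --increments '[[[-0.08, 0, 0], [-0.06, -0.35, -0.14], 0]]'

```text
t: 20.2
tool_pos: [0.5544, 0.1465, 0.2185]
tool_rot: [0.118, 1.565, -0.112]
contact_force: [-7.3, 8.3, 13.8]
opening: -0.0002
```

carry_out --increments '[[[-0.08, 0, 0], [-0.06, -0.35, -0.14], 0]]'

```text
t: 20.3
tool_pos: [0.5535, 0.1408, 0.2187]
tool_rot: [0.117, 1.565, -0.114]
contact_force: [-6.7, 7.9, 12.8]
opening: 0.0002
```

```bash
python3 -c "from h import *; st()"
```

```text
t 20.3 tcp [0.5535 0.1408 0.2187] tip [0.5541 0.141  0.0457] box xy -0.0018 0.0365 jaw -8.43 x [ 0.0031  0.0013 -1.    ] F [-6.71  7.93 12.75] op 0.0002 q [0.12 0.11 1.88 0.   1.15 0.27]
```

carry_out --increments '[[[-0.04, 0, 0], [-0.09, -0.35, -0.14], 0], [[-0.04, 0, 0], [-0.09, -0.35, -0.14], 0]]'

```text
t: 20.5
tool_pos: [0.5512, 0.1291, 0.2192]
tool_rot: [0.12, 1.56, -0.113]
contact_force: [-4.9, 8.0, 10.4]
opening: -0.0002
```

carry_out --increments '[[[-0.04, 0, 0], [-0.09, -0.35, -0.13], 0], [[-0.04, 0, 0], [-0.09, -0.35, -0.13], 0]]'

```text
t: 20.7
tool_pos: [0.5489, 0.1171, 0.2196]
tool_rot: [0.122, 1.556, -0.113]
contact_force: [-4.4, 7.7, 10.3]
opening: -0.0001
```

carry_out --increments '[[[-0.04, 0, 0], [-0.08, -0.35, -0.13], 0], [[-0.04, 0, 0], [-0.08, -0.35, -0.13], 0]]'

```text
t: 20.9
tool_pos: [0.5468, 0.105, 0.2196]
tool_rot: [0.125, 1.552, -0.113]
contact_force: [-5.3, 8.2, 10.9]
opening: -0.0001
```

```bash
python3 -c "from h import *; st()"
```

```text
t 20.9 tcp [0.5468 0.105  0.2196] tip [0.5495 0.1062 0.0467] box xy -0.0017 0.0014 jaw -8.71 x [ 0.016   0.0068 -0.9998] F [-5.34  8.2  10.93] op -0.0001 q [0.05 0.08 1.92 0.01 1.13 0.2 ]
```

carry_out --increments '[[[-0.06, 0.06, 0], [-0.05, -0.35, -0.17], 0]]'

```text
t: 21.0
tool_pos: [0.5465, 0.099, 0.2193]
tool_rot: [0.125, 1.555, -0.115]
contact_force: [-4.9, 8.1, 13.5]
opening: 0.0001
```

carry_out --increments '[[[-0.06, 0.06, 0], [-0.05, -0.35, -0.15], 0]]'

```text
t: 21.1
tool_pos: [0.5463, 0.0929, 0.2195]
tool_rot: [0.124, 1.559, -0.117]
contact_force: [-5.5, 8.0, 13.7]
opening: 0.0003
```

carry_out --increments '[[[-0.06, 0.06, 0], [-0.05, -0.35, -0.14], 0], [[-0.06, 0.04, 0], [-0.05, -0.35, -0.14], 0]]'

```text
t: 21.3
tool_pos: [0.5458, 0.0807, 0.2198]
tool_rot: [0.123, 1.565, -0.121]
contact_force: [-5.3, 7.8, 11.8]
opening: -0.0001
```

```bash
python3 -c "from h import *; st()"
```

```text
t 21.3 tcp [0.5458 0.0807 0.2198] tip [0.5462 0.081  0.0468] box xy -0.0016 -0.024 jaw -8.89 x [ 0.0024  0.0014 -1.    ] F [-5.29  7.75 11.84] op -0.0001 q [0.01 0.07 1.92 0.   1.15 0.17]
```

carry_out --increments '[[[-0.04, 0.02, 0], [-0.06, -0.35, -0.16], 0], [[-0.04, 0.02, 0], [-0.06, -0.35, -0.14], 0]]'

```text
t: 21.5
tool_pos: [0.5446, 0.0686, 0.2198]
tool_rot: [0.125, 1.567, -0.121]
contact_force: [-7.1, 7.9, 13.7]
opening: 0.0001
```

carry_out --increments '[[[-0.04, 0.02, 0], [-0.06, -0.35, -0.14], 0], [[-0.04, 0.02, 0], [-0.06, -0.3, -0.14], 0]]'

```text
t: 21.7
tool_pos: [0.5434, 0.0573, 0.2201]
tool_rot: [0.127, 1.569, -0.121]
contact_force: [-5.6, 8.0, 13.5]
opening: -0.0
```

carry_out --increments '[[[-0.03, 0.02, 0], [-0.04, -0.25, -0.13], 0]]'

```text
t: 21.8
tool_pos: [0.5431, 0.0531, 0.2202]
tool_rot: [0.129, 1.57, -0.121]
contact_force: [-5.8, 8.1, 13.3]
opening: 0.0001
```

carry_out --increments '[[[-0.03, 0.02, 0], [-0.04, -0.25, -0.13], 0]]'

```text
t: 21.9
tool_pos: [0.5428, 0.0489, 0.2203]
tool_rot: [0.131, 1.571, -0.121]
contact_force: [-5.7, 7.5, 11.8]
opening: 0.0002
```

```bash
python3 -c "from h import *; st()"
```

```text
t 21.9 tcp [0.5428 0.0489 0.2203] tip [0.5422 0.05   0.0473] box xy -0.0015 -0.0552 jaw -9.17 x [-0.0033  0.0065 -1.    ] F [-5.73  7.52 11.78] op 0.0002 q [-0.05  0.05  1.94  0.01  1.15  0.11]
```

carry_out --increments '[[[-0.04, 0, 0], [-0.04, -0.25, -0.14], 0]]'

```text
t: 22.0
tool_pos: [0.5424, 0.0449, 0.2201]
tool_rot: [0.132, 1.571, -0.121]
contact_force: [-3.4, 12.6, 13.6]
opening: 0.0001
```

carry_out --increments '[[[-0.04, 0, 0], [-0.04, -0.25, -0.14], 0]]'

```text
t: 22.1
tool_pos: [0.5425, 0.0412, 0.2204]
tool_rot: [0.135, 1.568, -0.12]
contact_force: [-2.5, 12.1, 11.4]
opening: 0.0001
```

carry_out --increments '[[[-0.04, 0, 0], [-0.04, -0.2, -0.13], 0]]'

```text
t: 22.2
tool_pos: [0.5427, 0.0384, 0.2207]
tool_rot: [0.138, 1.564, -0.119]
contact_force: [-2.4, 9.8, 10.3]
opening: -0.0003
```

carry_out --increments '[[[-0.04, 0, 0], [-0.04, -0.2, -0.13], 0]]'

```text
t: 22.3
tool_pos: [0.5428, 0.0355, 0.2208]
tool_rot: [0.139, 1.561, -0.119]
contact_force: [-2.2, 8.0, 9.3]
opening: 0.0003
```

```bash
python3 -c "from h import *; st()"
```

```text
t 22.3 tcp [0.5428 0.0355 0.2208] tip [0.544  0.0377 0.0478] box xy 0.0019 -0.0673 jaw -9.43 x [ 0.0069  0.0127 -0.9999] F [-2.21  8.    9.26] op 0.0003 q [-0.07  0.05  1.94  0.01  1.14  0.08]
```

carry_out --increments '[[[0, 0, 0], [0, 0, 0.6], 0], [[0, 0, 0], [0, 0, 1], 0], [[0, 0, 0], [0, 0, 1], 0], [[0, 0, 0], [0, 0, 1], 0], [[0, 0, 0], [0, 0, 1], 0], [[0, 0, 0], [0, -0.5, 1], 0], [[0, 0, 0], [0, -1, 0.6], 0], [[0, 0, 0], [0, -1, 0], 0]]'

```text
t: 23.1
tool_pos: [0.5415, -0.0166, 0.3556]
tool_rot: [0.136, 1.554, -0.121]
contact_force: [-0.3, 0.0, -0.5]
opening: 0.0001
```

carry_out --increments '[[[0, 0, 0], [0, -1, 0], 0], [[0, 0, 0], [0, -1, 0], 0], [[0, 0, 0], [0, -1, 0], 0], [[0, 0, 0], [0, -1, 0], 0], [[0, 0, 0], [0, -1, 0], 0], [[0, 0, 0], [0, -1, 0], 0], [[0, 0, 0], [0, -1, 0], 0], [[0, 0, 0], [0, -1, 0], 0]]'

```text
t: 23.9
tool_pos: [0.5393, -0.186, 0.3628]
tool_rot: [0.133, 1.546, -0.129]
contact_force: [0.0, -0.2, -0.4]
opening: 0.0002
```

carry_out --increments '[[[0, 0, 0], [0, -1, 0], 0], [[0, 0, 0], [0, -1, 0], 0], [[0, 0, 0], [0, -1, 0], 0], [[0, 0, 0], [0, -1, 0], 0], [[0, 0, 0], [0, -0.4, 0], 0], [[0, 0, 0], [0, 0, 0], 0]]'

```text
t: 24.5
tool_pos: [0.5369, -0.2816, 0.3664]
tool_rot: [0.135, 1.543, -0.138]
contact_force: [-0.4, 0.5, 0.3]
opening: 0.0003
```

```bash
python3 -c "
from h import *; st()
im,d=get_image('top');cv2.imwrite('pics/t9.png',im); c=get_calibration('top')
z=np.load('top.npz')['im']
P=cloud(c,d); rel=P[...,:2]-C; X=rel@bx; Y=rel@by
for g in (cv2.cvtColor(im,cv2.COLOR_BGR2GRAY),cv2.cvtColor(z,cv2.COLOR_BGR2GRAY)):
  for x in (0,.03,-.03):
    print([ (round(y*1000),int(cv2.getRectSubPix(g,(1,1),tuple(map(float,proj(c,np.r_[C+by*y+bx*x,.05])[0])))[0,0])) for y in np.arange(-.004,.03,.002)])
for y0 in range(-115,30,15):
    m=(abs(X)<.04)&(abs(Y-y0/1000)<.005); print(y0,np.median(P[m][:,2]).round(4))
im,d=get_image('scene');cv2.imwrite('pics/s9.png',im)
"
```

```text
t 24.5 tcp [ 0.5369 -0.2816  0.3664] tip [ 0.5408 -0.2823  0.1935] box xy 0.0414 -0.3848 jaw -9.98 x [ 0.023  -0.0041 -0.9997] F [-0.37  0.46  0.3 ] op 0.0003 q [-0.61  0.03  1.7   0.01  1.39 -0.44]
[(-4, 89), (-2, 89), (0, 89), (2, 89), (4, 88), (6, 86), (8, 90), (10, 175), (12, 215), (14, 227), (16, 227), (18, 227), (20, 227), (22, 227), (24, 227), (26, 226), (28, 227)]
[(-4, 88), (-2, 88), (0, 88), (2, 88), (4, 87), (6, 86), (8, 97), (10, 168), (12, 203), (14, 220), (16, 228), (18, 230), (20, 230), (22, 227), (24, 225), (26, 223), (28, 220)]
[(-4, 88), (-2, 87), (0, 87), (2, 88), (4, 87), (6, 85), (8, 80), (10, 190), (12, 227), (14, 232), (16, 222), (18, 193), (20, 160), (22, 143), (24, 167), (26, 213), (28, 234)]
[(-4, 78), (-2, 80), (0, 80), (2, 79), (4, 78), (6, 78), (8, 79), (10, 79), (12, 78), (14, 74), (16, 102), (18, 188), (20, 215), (22, 218), (24, 217), (26, 217), (28, 217)]
[(-4, 78), (-2, 78), (0, 78), (2, 77), (4, 78), (6, 78), (8, 79), (10, 78), (12, 78), (14, 75), (16, 111), (18, 188), (20, 219), (22, 219), (24, 215), (26, 212), (28, 209)]
[(-4, 78), (-2, 79), (0, 79), (2, 78), (4, 78), (6, 79), (8, 77), (10, 80), (12, 77), (14, 75), (16, 90), (18, 140), (20, 145), (22, 133), (24, 153), (26, 199), (28, 223)]
-115 0.051
-100 0.0494
-85 0.0496
-70 0.0497
-55 0.05
-40 0.0501
-25 0.0496
-10 0.0497
5 0.0496
20 0.0071
```

View pics/t9.png

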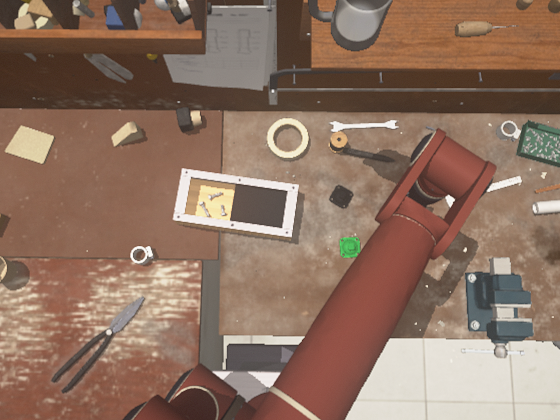

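View pics/s9.png

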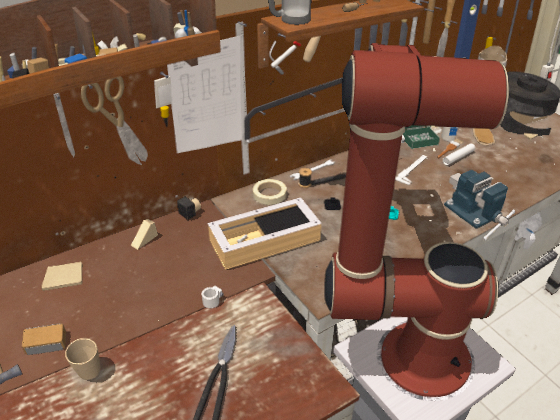

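```bash
python3 -c "
from h import *; st(); print(finish_job())"
```

```text
t 24.6 tcp [ 0.5371 -0.2805  0.3663] tip [ 0.541  -0.2811  0.1934] box xy 0.0414 -0.3836 jaw -9.9 x [ 0.0229 -0.0037 -0.9997] F [-0.15  0.17  0.81] op 0.0001 q [-0.61  0.03  1.7   0.01  1.39 -0.43]
the job is handed in; nothing more can be done
None
```

The job is done and handed in at about 24.6 s. I slid the lid open to its stop, stood the metallic pyramid adapter on bay A's floor, and slid the lid back to its other stop.

- **Lid pressing:** the press ran mostly at 10–15 N vertical, and the highest I read was 17.3 N. Those are readings at the end of each move, so I did not see peaks in between. A rise in the sideways force marked the stop at both ends. Before the push the edge stood at y ≈ +17 mm, so the lid began slightly ajar.
- **Adapter:** after release, the wrist picture showed it flat, about 65 mm from the box's centre towards −y. I could not see it again once the lid was shut.
- **Final checks:** the last top picture puts the lid's edge at box y ≈ +10 mm, which is fully shut, with level depth readings across it. The thread spool and tube clamp look unmoved in both pictures, and the arm is clear of everything.
- **Less certain:** fully open was judged from the stop force and by eye in the pictures, because I did not measure that edge. When I set the adapter on the floor, the contact force briefly read 19 N. The grip opening read about 14 mm on the 16 mm boss, but the adapter did not shift in the grip.

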